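# Roll the tin into the cabinet and shut the door

## Task

The round tin of hooks is lying on its side in the cabinet's doorway: without gripping or lifting it, roll it into the cabinet by pushing with the fingertips on its top, so that it stops and lies along the middle of the dark rubber strip, short of the jam jar. Then let go of it and push the cabinet door fully shut, leaving everything else where it is.

Things in the scene. Friction and masses are not known exactly. Their poses are not given: they have to be found in the camera images.
- cabinet: low white wall cabinet on the bench, top off, open from above; fixed. Inside 300 mm deep, 300 wide; boards 16 mm; top of its base board 16 mm, of its walls 116 mm above the bench. Origin: at bench level, mid-width, on the open front edge. x points into the cabinet, y along the front edge away from the hinge side, z up. The open front looks roughly to the robot's right (-y of the world)
- door (a joint): door angle, rad: 0 = shut (firm stop), 1.2 = well open. Hinge axis upright at x = -8, y = -165 mm of the cabinet's frame (the end of the front farther from the robot); at angle a the leaf runs from it along (-sin a, cos a) of that frame. Leaf 330 mm long, 14 mm thick (hinge axis in its middle plane), 6 to 116 mm above the bench. Light friction (under 1 N at the free edge); stays where left
- door_middle (a point): point on the outer face of the door, half-way along the leaf (165 mm from the hinge axis) and half-way up (61 mm above the bench). A 24 mm round knob stands 27 mm out of this face at the same height, 300 mm from the hinge axis
- tin: closed cylindrical steel tin with a paper band, 74 mm in diameter, 110 mm long, about 0.4 kg, lying on its side on the base board (its top 90 mm above the bench), at first sticking out of the doorway. Origin: its centre; y along its own axis (roughly along the cabinet's front edge), x and z turn as it rolls. The hooks inside damp it: let go at 5 cm/s it stops within about 1 cm
- strip: strip of thin dark rubber let flush into the base board, 40 mm wide and 150 mm long, running parallel to the front edge inside the cabinet; fixed. Origin: its centre, on the base board; x points into the cabinet across the strip (the way the tin rolls), y along the strip. It marks where the tin lies; its surface does not affect the rolling
- jar: glass jam jar with a silver lid, 64 mm in diameter, 95 mm tall, standing at the back of the cabinet beyond the strip. Origin: centre of its underside
- nut_driver: nut driver with a blue handle, 205 mm long, 28 mm thick, lying in the cabinet along the side wall nearer to the robot. Origin: under its middle
- stud_finder: grey plastic stud finder, 150 x 58 x 28 mm, lying in the cabinet along the side wall on the hinge side. Origin: centre of its underside
- tape_measure: tape measure, 65 x 35 x 62 mm, standing on the bench beyond the cabinet's back. Origin: centre of its underside
- plug_box: cardboard box, 100 x 70 x 50 mm, on the bench beyond the cabinet's back. Origin: centre of its underside
- glue: white glue bottle, 56 mm in diameter, 150 mm tall, standing on the bench beyond the cabinet's back. Origin: centre of its underside
There are look-alikes about, which are no part of the job. Leave any red or yellow look-alike of the tin alone.

How it is judged:
By the outcome, as a careful person would: the job done as asked, in the order asked, and still so for the second after the job is handed in, with the robot touching nothing.
It also fails if it takes over 64 s, if anything falls off the work surface, if the arm or the gripper's body presses on something with over 40 N, if the wrist force passes 120 N, or if a joint passes its speed limit or range.

## Robot

A 7-joint arm with a two-finger parallel gripper is mounted at the origin on the work surface. World frame = base frame: x ahead of the robot, y to its left, z up, the work surface at z = 0. Lengths are in m, angles in rad, forces in N, time in s.
With the tool pointing down it reaches from about 0.4 to 0.85 m from the base axis. Payload 4.5 kg.
Tool frame: the origin (TCP) lies between the finger pads; the fingertips stand 19 mm ahead of it and the grasp point (between the pads) is the TCP (r.tips_ahead is the distance from the TCP to the fingertips, in m); z points along the fingers, y is the line along which they close (so a half turn about z gives the same grasp; the last joint's range is limited). The gripper opens to 88 mm and grips with 3 to 60 N. Pads are 18 mm wide; open, the fingers measure 123 mm over their backs; the gripper's body (75 mm by 187 mm) begins 45 mm behind the grasp point.
Start: joints at [-1.293, 0.689, -0.195, 1.565, 0.157, 0.902, -0.215], TCP at [0.151, 0.607, 0.258] pointing down, gripper open.
Joint ranges: [-3.01, 3.01], [-0.46, 2.08], [-1.47, 1.51], [0.13, 2.56], [-1, 4.14], [0.04, 2.09], [-2.66, 2.66]. Speed limits (rad/s): [2.57, 2.57, 3.14, 3.14, 3.14, 3.14, 3.14].

## Interface

Orientations are given as a unit quaternion [x, y, z, w].
In Python, from plant import r, cams, models gives the robot as it stands. The module is installed in compiled form; this text tells all that it offers.
- The arm moves only by the tool jog_arm, never from a script. Its arguments are lists of equal length, an entry for each row: "turn": the turn, a rotation vector about the tool's x, y, z in rad, a list of three; "translation": the shift along the tool's x, y, z in m, a list of three; "grip": the closure, from 0 (fully open) to 1 (shut). In form: {"turn": [[ax, ay, az], ...], "translation": [[tx, ty, tz], ...], "grip": [grip, ...]}. A call has 1 to 20 rows; each row is the pose to reach, as a shift and turn from the pose commanded when the call began, along the tool's axes at that moment; what a row does not reach only later rows make up. A row lasts 1/8 s, in which the tool goes at most 62.5 mm and 10.7 degrees, less where a joint would pass 70% of its speed; a pose out of reach is approached as far as the arm can. A call with a gripper value outside its range is refused whole. The fingers move at their own pace and stop on an object; "force" is the grip in N (left out, the last holds). Time passes only in rows, so rows that repeat a pose let the fingers close. It gives the time, the measured TCP pose, the force, the opening and the grip force at its end, in the units of the state.
- r.get_state(): the state, without advancing time (a new reading comes with each control period).
- cams.snapshot(name): name is "scene" or "top" or "wrist"; returns the picture (384x512x3 uint8, red, green, blue); there is no depth.
- cams.camera_params(name): a dict with "fx", "fy", "cx", "cy" (pixels), "eye" and "orientation" of the camera in the world. Camera axes: x right, y up, looking along -z (the intrinsics and any distortion apply to the point x, -y, -z); pixel columns grow to the right and rows downward; lengths in m; the calibration is good to about 2 mm. A picture is of the moment at which its call begins: read the wrist's pose just before it. camera_params takes no time and is no camera call; for the wrist camera it gives the pose at the moment of the call.
- r.finish_job(): hands the job in; it is judged then, once.
Trained networks look in the newest picture that a camera, given by its name, has taken for a name from the list of things; names that differ only in an ending like _2 or _b are one class to them, and where a whole thing is asked for, a point or a joint stands for the part that bears it (a point fixed in the world has none). Each returns a list of dicts, best first, with "p" (0 to 1); they miss things now and then, are a little off and sometimes report something else, mostly with a low value. They report only what shows in the picture. A call takes as long as a camera call. They do not tell look-alikes from the thing itself.
- models.find_in(camera, name): "position" ([x, y, z] in m, in world coordinates, good to about 4 mm: the middle of the surface that is visible of it).
- models.masks_of(camera, name): "pixels" (384x512 bool, what is visible of it).
- models.place_of(camera, name): "position" ([x, y, z] in m, in world coordinates, good to about 4 mm: a listed point, or the origin of a listed thing).
The state is a dict: "clock": time; "q": joint angles; "qd": joint speeds; "joint_torque": joint torques, N m; "tool_pos": TCP position; "eef_rot": TCP orientation; "contact_force": force on the tool from outside, world axes, zero at the start; "moment": the same for the moment, N m; "opening": opening from 0.0 (shut) to 1.0 (fully open); "finger_force": force on a finger pad.
Only numpy, scipy, OpenCV 4.12 (cv2) and the standard library are available. Lean on these libraries where they do the work, as an engineer would, in place of code of your own. Each camera call takes 0.05 s, during which the arm holds its last target. There are 200 camera calls.

## Working session

There is one attempt and no reset: what is moved stays moved. The work goes in short steps, Python scripts to look and compute and a tool call to move; the robot and the scene stay as the last step left them, time stands still between calls to the robot, and variables do not carry over. Pictures are saved under pics/ and viewed, at most 10 in all, crops included, and the job is handed in when it is done.

Besides the shell and the picture viewer there is one more tool, called after ">>>" as name(argument=value, ...) on one line, values as JSON. jog_arm: Moves the arm, as the interface text tells. Its arguments: {"type":"object","properties":{"turn":{"type":"array"},"translation":{"type":"array"},"grip":{"type":"array"},"force":{"type":"number"}},"required":["turn","translation","grip"]}

```bash
mkdir -p pics; python3 - <<'E'
from plant import r,cams,models
import cv2,numpy as np
s=r.get_state();print(s)
for c in ["top","scene"]:
    im=cams.snapshot(c);cv2.imwrite(f"pics/{c}0.png",im[:,:,::-1])
    print(c,cams.camera_params(c))
    for n in ["cabinet","door","door_middle","tin","strip","jar","nut_driver","stud_finder"]:
        print(n,[(np.round(d["position"],3).tolist(),round(d["p"],2)) for d in models.place_of(c,n)][:3])
E
```

```text
{'clock': 0.0, 'q': array([-1.2931726 ,  0.6899756 , -0.19450216,  1.56634709,  0.15732737,
        0.902466  , -0.21510488]), 'qd': array([-4.14760716e-04,  4.56704326e-04,  6.45190473e-04, -1.45905489e-04,
        1.50835570e-08,  2.03208494e-03, -1.35981585e-04]), 'joint_torque': array([ 2.19726981e-04, -5.27559686e+01, -1.26671042e+00, -1.53431958e+01,
       -5.25825389e-02,  6.62187027e-03,  1.73684712e-04]), 'tool_pos': array([0.15079866, 0.60592788, 0.25691411]), 'eef_rot': array([ 1.21566503e-01,  9.92582880e-01, -9.00719318e-04, -3.17270592e-05]), 'contact_force': array([-0.40303875,  0.40653011, -0.09137434]), 'moment': array([ 0.0204437 , -0.02016458,  0.0741714 ]), 'finger_force': 0.0, 'opening': 0.9977586757437847}
top {'fx': 442.57017771585595, 'fy': 442.57017771585595, 'cx': 261.68112972700584, 'cy': 193.22703909765892, 'eye': array([ 0.26227799, -0.00303204,  1.45027836]), 'orientation': array([ 0.06545973, -0.0626968 , -0.70146205,  0.70691946])}
cabinet []Traceback (most recent call last):
  File "<stdin>", line 8, in <module>
ValueError: it knows: cabinet, door_middle, glue, jar, nut_driver, plug_box, strip, stud_finder, tape_measure, tin
```

```bash
python3 - <<'E'
from plant import r,cams,models
import cv2,numpy as np
ims=[]
for c in ["top","scene"]:
    im=cams.snapshot(c);ims.append(im)
    print(c,cams.camera_params(c))
    for n in ["cabinet","door_middle","tin","strip","jar","nut_driver","stud_finder"]:
        print(n,[(np.round(d["position"],3).tolist(),round(d["p"],2)) for d in models.place_of(c,n)][:3])
cv2.imwrite("pics/top.png",cv2.resize(ims[0],(800,600))[:,:,::-1])
cv2.imwrite("pics/scene.png",cv2.resize(ims[1],(800,600))[:,:,::-1])
E
```

```text
top {'fx': 442.57017771585595, 'fy': 442.57017771585595, 'cx': 261.68112972700584, 'cy': 193.22703909765892, 'eye': array([ 0.26227799, -0.00303204,  1.45027836]), 'orientation': array([ 0.06545973, -0.0626968 , -0.70146205,  0.70691946])}
cabinet []
door_middle [([0.642, -0.232, 0.062], 0.88)]
tin [([0.295, 0.25, 0.034], 0.94), ([0.515, -0.456, 0.039], 0.81), ([0.316, -0.237, 0.038], 0.65)]
strip [([0.564, 0.028, 0.013], 0.72)]
jar [([0.508, 0.143, 0.014], 0.86)]
nut_driver [([0.444, 0.064, 0.013], 0.65)]
stud_finder [([0.676, 0.079, 0.016], 0.93)]
scene {'fx': 367.7137231698847, 'fy': 367.7137231698847, 'cx': 257.74905145601304, 'cy': 187.22172897517837, 'eye': array([0.79887672, 0.51613285, 0.88249838]), 'orientation': array([0.07623157, 0.29254385, 0.92666968, 0.22336101])}
cabinet [([0.577, -0.102, 0.001], 0.95)]
door_middle [([0.647, -0.235, 0.057], 0.95)]
tin [([0.297, 0.25, 0.036], 0.98), ([0.568, -0.08, 0.054], 0.96), ([0.317, -0.235, 0.038], 0.66)]
strip [([0.571, 0.028, 0.012], 0.94)]
jar [([0.507, 0.147, 0.018], 0.87)]
nut_driver [([0.45, 0.063, 0.019], 0.65), ([0.577, -0.104, -0.002], 0.58)]
stud_finder [([0.672, 0.077, 0.018], 0.71)]
```

View pics/top.png

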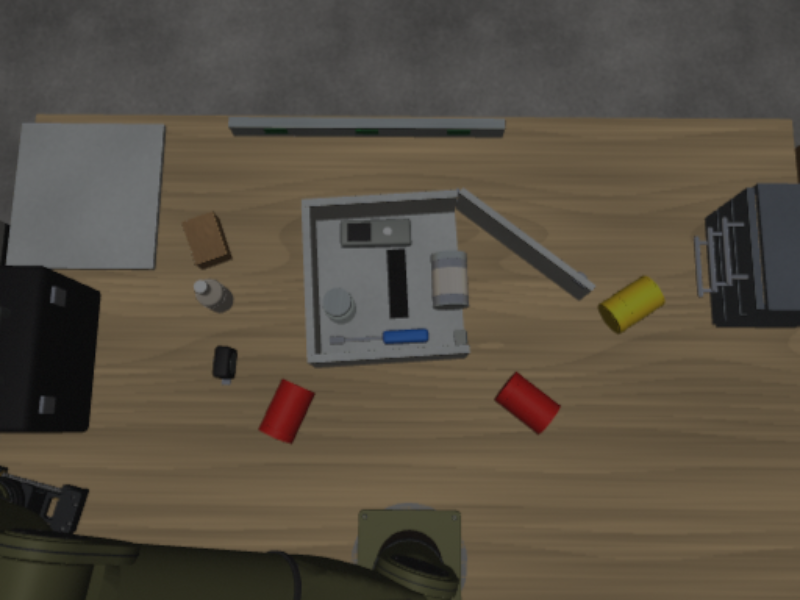

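View pics/scene.png

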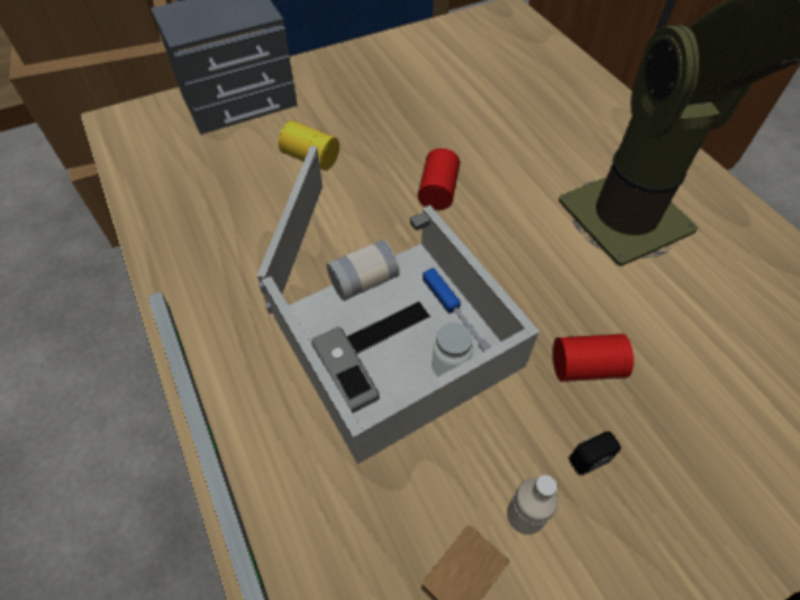

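The top view shows the real tin (white/grey band) at (450,280), half in the doorway. The strip is at (397,283), the jar at (338,305), and the open door runs from (460,192) to (588,293). A yellow tin sits near the door's free end at (630,303), and closing the door swings away from it. Next I measure the axes.

```bash
cat > h.py <<'E'
from plant import r,cams,models
import cv2,numpy as np
from scipy.spatial.transform import Rotation as R
def plane(p,uv,z):
    uv=np.atleast_2d(uv).astype(float)
    d=np.c_[(uv[:,0]-p["cx"])/p["fx"],-(uv[:,1]-p["cy"])/p["fy"],-np.ones(len(uv))]
    d=R.from_quat(p["orientation"]).apply(d);e=np.array(p["eye"])
    return (e+d*((z-e[2])/d[:,2])[:,None])[:,:2]
def rect(c,n,z,near=None):
    p=cams.camera_params(c);out=[]
    for m in models.masks_of(c,n)[:4]:
        v,u=np.nonzero(m["pixels"])
        if len(u)<20: continue
        (x,y),(w,h),a=cv2.minAreaRect((plane(p,np.c_[u,v],z)*1000).astype(np.float32))
        if w<h: w,h,a=h,w,a+90
        out.append((round(x),round(y),round(w),round(h),round((a)%180,1),round(m["p"],2)))
    return out
E
python3 - <<'E'
from h import *
for c in ["top","scene"]:
    cams.snapshot(c)
    print(c,"strip",rect(c,"strip",.016));print("tin@.053",rect(c,"tin",.053))
    print("cab",rect(c,"cabinet",.116)[:1],"jar",[np.round(d["position"],3) for d in models.place_of(c,"jar")])
p=cams.camera_params("top")
px=lambda l:[(a*.64,b*.64) for a,b in l]
print("top cab corners z.116",plane(p,px([(458,190),(467,345),(302,200),(308,362)]),.116).round(3))
print("door top ends",plane(p,px([(460,191),(591,288)]),.116).round(3))
print("tin corners z.053",plane(p,px([(433,253),(466,252),(433,306),(468,306)]),.06).round(3))
E
```

```text
top strip [(568, 29, 153, 49, 6.5, 0.62)]
tin@.053 [(566, -79, 125, 74, 0.4, 0.92), (316, -233, 118, 77, 50.4, 0.63), (295, 248, 113, 76, 155.9, 0.61), (518, -452, 135, 75, 124.4, 0.58)]
cab [(514, 388, 73, 63, 90.4, 0.71)] jar [array([0.508, 0.143, 0.013])]
scene strip [(567, 32, 149, 43, 4.0, 0.72)]
tin@.053 [(303, 255, 147, 86, 156.3, 0.79), (527, -439, 161, 102, 124.3, 0.65), (563, -79, 136, 93, 3.1, 0.64), (323, -224, 173, 73, 50.4, 0.56)]
cab [(581, -49, 600, 345, 94.8, 0.91)] jar [array([0.507, 0.143, 0.017])]
top cab corners z.116 [[ 0.738 -0.094]
 [ 0.423 -0.11 ]
 [ 0.715  0.22 ]
 [ 0.388  0.197]]
door top ends [[ 0.736 -0.098]
 [ 0.538 -0.355]]
tin corners z.053 [[ 0.621 -0.046]
 [ 0.623 -0.114]
 [ 0.509 -0.046]
 [ 0.51  -0.117]]
```

>>> jog_arm(turn=[[0,0,0.03],[0,0,0.08],[0,0,0.15],[0,0,0.23],[0,0,0.32],[0,0,0.41],[0,0,0.5],[0,0,0.59],[0,0,0.68],[0,0,0.77],[0,0,0.86],[0,0,0.94],[0,0,1.03],[0,0,1.11],[0,0,1.17],[0,0,1.22],[0,0,1.26],[0,0,1.275],[0,0,1.275]], translation=[[-0.011,-0.011,0],[-0.034,-0.034,0],[-0.068,-0.068,0],[-0.103,-0.103,0],[-0.142,-0.142,0],[-0.182,-0.182,0],[-0.222,-0.222,0],[-0.262,-0.262,0],[-0.302,-0.302,0],[-0.342,-0.342,0],[-0.382,-0.382,0],[-0.422,-0.422,0],[-0.462,-0.462,0],[-0.496,-0.496,0],[-0.524,-0.524,0],[-0.547,-0.547,0],[-0.564,-0.564,0],[-0.568,-0.57,0],[-0.568,-0.57,0]], grip=[0.43,0.43,0.43,0.43,0.43,0.43,0.43,0.43,0.43,0.43,0.43,0.43,0.43,0.43,0.43,0.43,0.43,0.43,0.43])

```text
clock: 3.78
tool_pos: [0.5637, -0.0838, 0.2576]
eef_rot: [0.689, 0.725, -0.0, -0.0]
contact_force: [-0.3, 0.2, -0.2]
opening: 0.574
finger_force: 0.0
```

```bash
python3 - <<'E'
from h import *
p=cams.camera_params("wrist");im=cams.snapshot("wrist")
cv2.imwrite("pics/w1.png",cv2.resize(im,(800,600))[:,:,::-1])
print(p["eye"],R.from_quat(p["orientation"]).as_matrix().round(2).tolist())
print("tin",rect("wrist","tin",.053),[np.round(d["position"],3) for d in models.place_of("wrist","tin")])
print("strip",rect("wrist","strip",.016),[np.round(d["position"],3) for d in models.place_of("wrist","strip")])
E
```

```text
[ 0.55912966 -0.01194065  0.38517081] [[1.0, -0.05, -0.01], [0.05, 0.96, 0.28], [-0.0, -0.28, 0.96]]
tin [(564, -79, 126, 77, 2.4, 0.95), (340, -175, 91, 34, 13.9, 0.78)] [array([ 0.568, -0.083,  0.055])]
strip [(566, 32, 150, 40, 3.8, 0.76)] [array([0.567, 0.032, 0.016])]
```

View pics/w1.png

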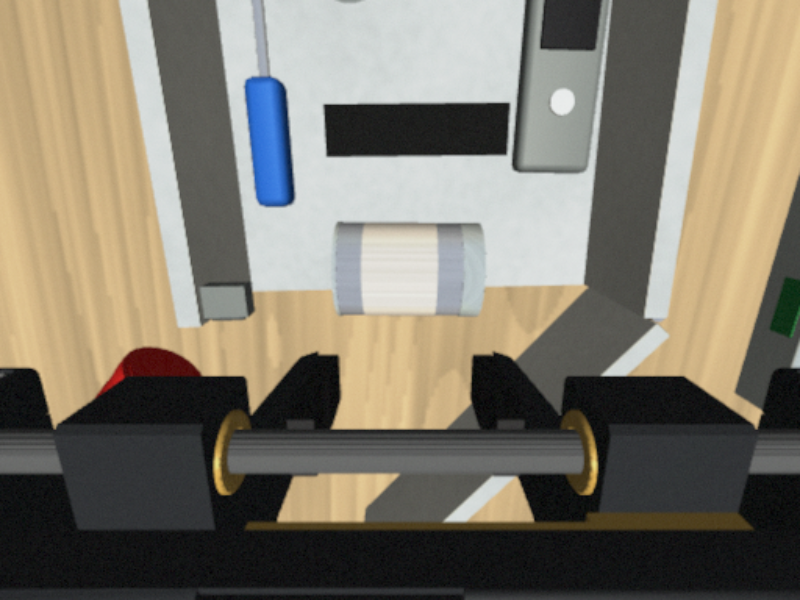

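The wrist view shows the tin at (409,270) and the strip at (416,130), both nearly square to the tool. That leaves about 113 mm to roll. I go down behind the tin's top and feel for contact.

>>> jog_arm(turn=[[0,0,0],[0,0,0],[0,0,0],[0,0,0],[0,0,0],[0,0,0],[0,0,0]], translation=[[-0.005,0.001,0.02],[-0.01,0.003,0.06],[-0.01,0.003,0.1],[-0.01,0.003,0.13],[-0.01,0.003,0.142],[-0.01,0.003,0.145],[-0.01,0.003,0.147]], grip=[0.43,0.43,0.43,0.43,0.43,0.43,0.43])

```text
clock: 4.9
tool_pos: [0.5688, -0.0935, 0.1116]
eef_rot: [0.688, 0.725, 0.001, 0.001]
contact_force: [-0.1, 0.1, 0.7]
opening: 0.569
finger_force: 0.0
```

>>> jog_arm(turn=[[0,0,0],[0,0,0],[0,0,0],[0,0,0],[0,0,0],[0,0,0]], translation=[[0,0,0.002],[0,0,0.004],[0.004,0,0.005],[0.01,0,0.005],[0.016,0,0.005],[0.022,0,0.005]], grip=[0.43,0.43,0.43,0.43,0.43,0.43])

```text
clock: 5.65
tool_pos: [0.5677, -0.0725, 0.1092]
eef_rot: [0.689, 0.725, 0.001, 0.002]
contact_force: [-5.0, -0.3, 24.2]
opening: 0.57
finger_force: 12.3
```

```bash
python3 - <<'E'
from h import *
cams.snapshot("wrist")
print("tin",rect("wrist","tin",.053),[np.round(d["position"],3) for d in models.place_of("wrist","tin")])
s=r.get_state();print(s["tool_pos"],s["contact_force"],s["moment"])
E
```

```text
tin [(563, -69, 139, 82, 3.9, 0.94)] [array([ 0.563, -0.068,  0.052])]
[ 0.56765971 -0.07173806  0.10919317] [-4.2806157   0.39910769 24.21100505] [ 0.03244266  1.38749896 -0.00179445]
```

>>> jog_arm(turn=[[0,0,0],[0,0,0],[0,0,0],[0,0,0],[0,0,0],[0,0,0],[0,0,0]], translation=[[0.006,0,-0.001],[0.012,0,-0.001],[0.018,0,-0.001],[0.024,0,-0.001],[0.028,0,-0.001],[0.029,0,-0.004],[0.029,0,-0.01]], grip=[0.43,0.43,0.43,0.43,0.43,0.43,0.43])

```text
clock: 6.68
tool_pos: [0.5653, -0.0425, 0.116]
eef_rot: [0.688, 0.725, 0.0, -0.0]
contact_force: [0.1, 0.1, 0.1]
opening: 0.571
finger_force: 0.0
```

```bash
python3 - <<'E'
from h import *
for c in ["wrist","top"]:
    cams.snapshot(c)
    print("tin",rect(c,"tin",.053),[np.round(d["position"],3) for d in models.place_of(c,"tin")])
s=r.get_state();print(s["tool_pos"],s["contact_force"],s["moment"])
E
```

```text
tin [(563, -54, 138, 78, 2.9, 0.59)] [array([ 0.566, -0.053,  0.055])]
tin [(315, -235, 120, 77, 52.6, 0.8), (517, -451, 138, 75, 123.7, 0.77), (294, 247, 114, 78, 155.3, 0.57)] [array([ 0.316, -0.237,  0.037]), array([ 0.521, -0.458,  0.039]), array([0.296, 0.251, 0.036])]
[ 0.56519267 -0.04273168  0.11547316] [-0.16773631  0.5456777  -0.40338165] [-0.052913    0.07203934 -0.0469435 ]
```

>>> jog_arm(turn=[[0,0,0],[0,0,0],[0,0,0],[0,0,0],[0,0,0],[0,0,0],[0,0,0],[0,0,0],[0,0,0],[0,0,0],[0,0,0],[0,0,0],[0,0,0],[0,0,0],[0,0,0],[0,0,0]], translation=[[-0.015,0,0],[-0.025,0,0],[-0.025,0,0.005],[-0.025,0,0.008],[-0.023,0,0.009],[-0.017,0,0.009],[-0.011,0,0.009],[-0.005,0,0.009],[0.001,0,0.009],[0.007,0,0.009],[0.013,0,0.009],[0.019,0,0.009],[0.025,0,0.009],[0.029,0,0.009],[0.031,0,0.006],[0.031,0,-0.001]], grip=[0.43,0.43,0.43,0.43,0.43,0.43,0.43,0.43,0.43,0.43,0.43,0.43,0.43,0.43,0.43,0.43])

```text
clock: 8.98
tool_pos: [0.5633, -0.0109, 0.1165]
eef_rot: [0.688, 0.726, -0.0, -0.001]
contact_force: [0.2, -0.2, -0.8]
opening: 0.57
finger_force: 0.0
```

```bash
python3 - <<'E'
from h import *
for c in ["wrist","scene"]:
    cams.snapshot(c)
    print("tin",rect(c,"tin",.053),[np.round(d["position"],3) for d in models.place_of(c,"tin")])
s=r.get_state();print(s["tool_pos"],s["contact_force"],s["moment"])
E
```

```text
tin [(563, -24, 137, 77, 2.2, 0.66)] [array([ 0.562, -0.024,  0.054])]
tin [(527, -439, 161, 101, 124.6, 0.77), (626, -254, 404, 60, 52.7, 0.71), (560, -24, 133, 89, 2.2, 0.68), (324, -224, 181, 74, 50.8, 0.66)] [array([ 0.518, -0.457,  0.038]), array([ 0.564, -0.024,  0.055]), array([0.295, 0.249, 0.037])]
[ 0.5635684  -0.01173938  0.11641928] [-0.19298892 -0.34984544 -0.34391628] [-0.09641356  0.05213754  0.02594076]
```

>>> jog_arm(turn=[[0,0,0],[0,0,0],[0,0,0],[0,0,0],[0,0,0],[0,0,-0.003],[0,0,-0.006],[0,0,-0.009],[0,0,-0.012],[0,0,-0.015],[0,0,-0.018],[0,0,-0.021],[0,0,-0.024],[0,0,-0.026],[0,0,-0.026],[0,0,-0.026]], translation=[[-0.015,0.001,0],[-0.025,0.001,0],[-0.026,0.001,0.005],[-0.026,0.001,0.009],[-0.024,0.001,0.01],[-0.018,0.001,0.01],[-0.012,0.001,0.01],[-0.006,0.001,0.01],[0.0,0.001,0.01],[0.006,0.001,0.01],[0.012,0.001,0.01],[0.018,0.001,0.01],[0.024,0.001,0.01],[0.028,0.001,0.01],[0.03,0.001,0.006],[0.03,0.001,0]], grip=[0.43,0.43,0.43,0.43,0.43,0.43,0.43,0.43,0.43,0.43,0.43,0.43,0.43,0.43,0.43,0.43])

```text
clock: 11.28
tool_pos: [0.5629, 0.019, 0.1165]
eef_rot: [0.679, 0.734, -0.0, -0.0]
contact_force: [0.2, 0.3, 0.2]
opening: 0.569
finger_force: 0.0
```

```bash
python3 - <<'E'
from h import *
for c in ["wrist","scene"]:
    cams.snapshot(c)
    print("tin",rect(c,"tin",.053),[np.round(d["position"],3) for d in models.place_of(c,"tin")])
s=r.get_state();print(s["tool_pos"],s["eef_rot"],s["contact_force"],s["moment"])
E
```

```text
tin [(560, 5, 137, 76, 4.2, 0.87)] [array([0.562, 0.003, 0.055])]
tin [(527, -438, 160, 95, 122.4, 0.95), (326, -225, 179, 72, 53.8, 0.82), (560, 8, 132, 76, 3.7, 0.76), (502, 136, 102, 62, 56.0, 0.19)] [array([ 0.517, -0.453,  0.036]), array([0.296, 0.248, 0.035]), array([0.562, 0.004, 0.057]), array([ 0.317, -0.234,  0.038])]
[0.56300704 0.01823814 0.11637873] [ 6.79056368e-01  7.34086084e-01 -1.90274474e-04 -1.86831291e-04] [-0.36468162  0.29499509 -0.60286373] [-0.06116916  0.06449434  0.00233857]
```

>>> jog_arm(turn=[[0,0,0],[0,0,0],[0,0,0],[0,0,0],[0,0,0],[0,0,0],[0,0,0],[0,0,0],[0,0,0],[0,0,0],[0,0,0],[0,0,0],[0,0,0],[0,0,0],[0,0,0],[0,0,0],[0,0,0],[0,0,0],[0,0,0],[0,0,0]], translation=[[-0.015,0,0],[-0.026,0,0],[-0.027,0,0.005],[-0.027,0,0.009],[-0.024,0,0.01],[-0.018,0,0.01],[-0.012,0,0.01],[-0.006,0,0.01],[0.0,0,0.01],[0.006,0,0.01],[0.012,0,0.01],[0.017,0,0.01],[0.02,0,0.01],[0.021,0,0.009],[0.021,0,0.004],[0.021,0,-0.01],[0.01,0,-0.04],[-0.02,0,-0.08],[-0.05,0,-0.11],[-0.07,0,-0.13]], grip=[0.43,0.43,0.43,0.43,0.43,0.43,0.43,0.43,0.43,0.43,0.43,0.43,0.43,0.43,0.43,0.43,0.43,0.43,0.43,0.43])

```text
clock: 14.08
tool_pos: [0.5688, -0.0533, 0.2488]
eef_rot: [0.68, 0.734, 0.0, 0.001]
contact_force: [0.7, 0.5, -0.4]
opening: 0.568
finger_force: 0.0
```

```bash
python3 - <<'E'
from h import *
for c in ["wrist","scene"]:
    im=cams.snapshot(c)
    print("tin",rect(c,"tin",.053),[np.round(d["position"],3) for d in models.place_of(c,"tin")])
    print("strip",rect(c,"strip",.016),[np.round(d["position"],3) for d in models.place_of(c,"strip")])
    if c=="wrist":cv2.imwrite("pics/w2.png",cv2.resize(im,(800,600))[:,:,::-1])
    print(cams.camera_params(c)["eye"])
s=r.get_state();print(s["tool_pos"],s["eef_rot"])
E
```

```text
tin [(562, 26, 125, 76, 3.1, 0.59)] [array([0.558, 0.027, 0.056]), array([ 0.647, -0.236,  0.062])]
strip [(635, 36, 39, 13, 93.2, 0.56)] []
[0.56155026 0.0217404  0.3735485 ]
tin [(558, 29, 135, 91, 1.9, 0.89), (324, -222, 177, 74, 51.1, 0.89), (304, 256, 136, 82, 156.5, 0.67), (531, -446, 163, 103, 121.4, 0.61)] [array([0.297, 0.249, 0.038]), array([0.562, 0.032, 0.055]), array([ 0.517, -0.456,  0.04 ]), array([ 0.317, -0.237,  0.037])]
strip [] []
[0.79887672 0.51613285 0.88249838]
[ 0.568256   -0.05035998  0.24590308] [ 6.78435330e-01  7.34659669e-01 -3.46607885e-04 -7.44395365e-04]
```

View pics/w2.png

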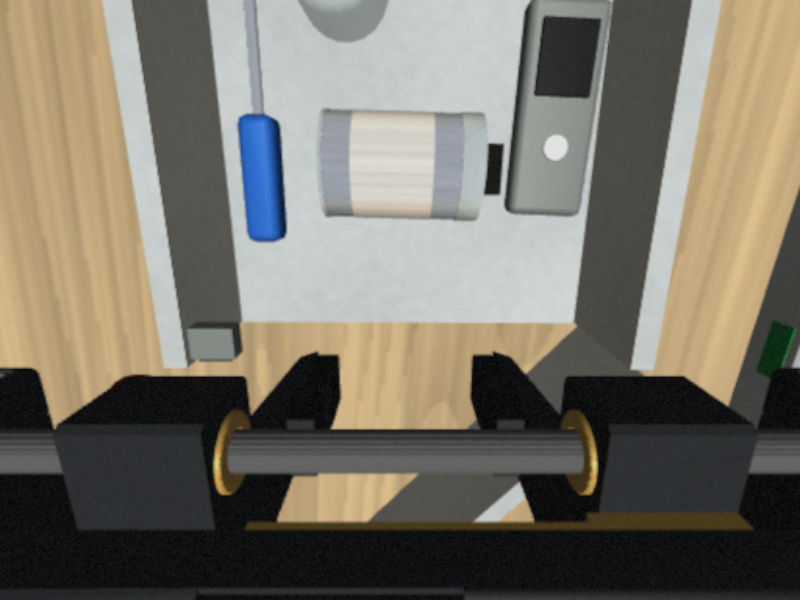

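The tin covers the strip: its silhouette spans rows 110–218, and the strip's end shows at (494,143–195). I compute the offset from the tangent rays.

```bash
python3 - <<'E'
from h import *
p=cams.camera_params("wrist");k=.64
st=plane(p,np.array([[494,143],[494,195]])*k,.016);print("strip end",st.round(4),st.mean(0).round(4))
for u,a,b in [(335,109.5,215.5),(465,111.5,219.5)]:
    # y where a vertical-plane tangent circle of r=37 at z=.053 fits both rays
    e=p["eye"];g=plane(p,np.array([[u,a],[u,b]])*k,0)
    ang=np.arctan2(g[:,1]-e[1],e[2]);m=ang.mean();h=abs(ang[0]-ang[1])/2
    print("axis y",(e[1]+(e[2]-.053)*np.tan(m)).round(4),"x",g.mean(0)[0].round(3),"r",(.037,(e[2]-.053)/np.cos(m)*np.sin(h)))
E
```

```text
strip end [[0.6296 0.0578]
 [0.6352 0.0178]] [0.6324 0.0378]
axis y 0.0304 x 0.501 r (0.037, np.float64(0.03634531619785592))
axis y 0.0357 x 0.611 r (0.037, np.float64(0.03686544561146329))
```

The tin is on the strip to within about 1 mm, and its angle is about 0.6° off. Next is the door: I go to its outer face at 240 mm from the hinge, with the fingers closed.

>>> jog_arm(turn=[[0,0,-0.05],[0,0,-0.14],[0,0,-0.25],[0,0,-0.36],[0,0,-0.47],[0,0,-0.58],[0,0,-0.69],[0,0,-0.78],[0,0,-0.83],[0,0,-0.83]], translation=[[-0.017,0.003,0],[-0.048,0.009,0],[-0.086,0.017,0],[-0.124,0.024,0],[-0.162,0.031,0],[-0.2,0.038,0],[-0.238,0.046,0],[-0.268,0.052,0],[-0.285,0.055,0],[-0.285,0.055,0]], grip=[1,1,1,1,1,1,1,1,1,1])

```text
clock: 15.82
tool_pos: [0.6452, -0.3326, 0.2456]
eef_rot: [0.327, 0.945, -0.0, -0.001]
contact_force: [-0.7, -1.0, -0.0]
opening: 0.005
finger_force: 0.0
```

```bash
cat > d.py <<'E'
from h import *
s=r.get_state();print("q",s["q"].round(2),s["tool_pos"].round(4),s["contact_force"].round(1),s["opening"])
im=cams.snapshot("top");p=cams.camera_params("top")
cv2.imwrite("pics/t%d.png"%(s["clock"]*100),cv2.resize(im[90:250,250:410],(640,640))[:600,:,::-1])
for c in ["top","scene","wrist"]:
    if c!="top":cams.snapshot(c)
    print(c,[(np.round(d["position"],3),round(d["p"],2)) for d in models.place_of(c,"door_middle")])
Rt=R.from_quat(s["eef_rot"]).as_matrix();g=np.deg2rad(3.9)
xc=np.array([-np.sin(g),np.cos(g),0]);yc=np.array([-np.cos(g),-np.sin(g),0])
H=np.array([.742,-.099,0])
for a in [.85,.75,.65,.55,.45,.35,.25,.15,.08,.04,0]:
    L=-np.sin(a)*xc+np.cos(a)*yc;n=-np.cos(a)*xc-np.sin(a)*yc
    P=H+.24*L+.016*n+[0,0,.094]
    t=Rt.T@(P-s["tool_pos"]);ang=np.arctan2(-n[1],-n[0])-np.arctan2(Rt[1,0],Rt[0,0])
    print(a,P.round(3),t.round(3),"turn z",round(-ang,3))
E
python3 d.py
```

```text
q [ 0.49  0.85 -0.16  1.22  0.14  1.08  1.22] [ 0.6452 -0.3326  0.2456] [-0.7 -1.  -0. ] 0.005308566380095
top [(array([ 0.643, -0.234,  0.058]), 0.97)]
scene [(array([ 0.647, -0.232,  0.06 ]), 0.67)]
wrist []
0.85 [ 0.609 -0.299  0.094] [0.049 0.004 0.152] turn z -0.013
0.75 [ 0.59  -0.285  0.094] [0.073 0.003 0.152] turn z 0.087
0.65 [ 0.572 -0.269  0.094] [0.097 0.005 0.152] turn z 0.187
0.55 [ 0.556 -0.251  0.094] [0.121 0.009 0.152] turn z 0.287
0.45 [ 0.541 -0.232  0.094] [0.144 0.015 0.152] turn z 0.387
0.35 [ 0.529 -0.211  0.094] [0.166 0.024 0.152] turn z 0.487
0.25 [ 0.519 -0.189  0.094] [0.188 0.035 0.152] turn z 0.587
0.15 [ 0.511 -0.167  0.094] [0.208 0.048 0.152] turn z 0.687
0.08 [ 0.507 -0.15   0.094] [0.221 0.058 0.152] turn z 0.757
0.04 [ 0.505 -0.141  0.094] [0.228 0.065 0.152] turn z 0.797
0 [ 0.504 -0.131  0.094] [0.235 0.071 0.152] turn z 0.837
```

>>> jog_arm(turn=[[0,0,0],[0,0,0],[0,0,0],[0,0,0],[0,0,0],[0,0,0],[0,0,0.04],[0,0,0.087],[0,0,0.137],[0,0,0.187],[0,0,0.237],[0,0,0.287],[0,0,0.337],[0,0,0.387],[0,0,0.437],[0,0,0.487],[0,0,0.537],[0,0,0.587],[0,0,0.637],[0,0,0.687]], translation=[[0,0,0.03],[0,0.002,0.08],[0,0.004,0.125],[0,0.004,0.152],[0.02,0.004,0.152],[0.04,0.004,0.152],[0.058,0.003,0.152],[0.073,0.003,0.152],[0.085,0.004,0.152],[0.097,0.005,0.152],[0.109,0.007,0.152],[0.121,0.009,0.152],[0.133,0.012,0.152],[0.144,0.015,0.152],[0.155,0.019,0.152],[0.166,0.024,0.152],[0.177,0.029,0.152],[0.188,0.035,0.152],[0.198,0.041,0.152],[0.208,0.048,0.152]], grip=[1,1,1,1,1,1,1,1,1,1,1,1,1,1,1,1,1,1,1,1])

```text
clock: 18.62
tool_pos: [0.5117, -0.1649, 0.0952]
eef_rot: [0.625, 0.78, 0.0, 0.001]
contact_force: [-0.3, -0.7, 0.7]
opening: 0.008
finger_force: 0.3
```

```bash
python3 d.py; ls pics
```

```text
q [ 0.2   0.83  0.05  1.96 -0.11  0.35  0.55] [ 0.5117 -0.1649  0.0952] [-0.3 -0.7  0.7] 0.007578753681482423
top []
scene [(array([ 0.58 , -0.134,  0.062]), 0.87)]
wrist [(array([ 0.581, -0.139,  0.061]), 0.61)]
0.85 [ 0.609 -0.299  0.094] [-0.152  0.066  0.001] turn z -0.698
0.75 [ 0.59  -0.285  0.094] [-0.134  0.05   0.001] turn z -0.598
0.65 [ 0.572 -0.269  0.094] [-0.115  0.036  0.001] turn z -0.498
0.55 [ 0.556 -0.251  0.094] [-0.094  0.024  0.001] turn z -0.398
0.45 [ 0.541 -0.232  0.094] [-0.072  0.014  0.001] turn z -0.298
0.35 [ 0.529 -0.211  0.094] [-0.049  0.007  0.001] turn z -0.198
0.25 [ 0.519 -0.189  0.094] [-0.025  0.002  0.001] turn z -0.098
0.15 [ 0.511 -0.167  0.094] [-0.001 -0.001  0.001] turn z 0.002
0.08 [ 0.507 -0.15   0.094] [ 0.015 -0.001  0.001] turn z 0.072
0.04 [ 0.505 -0.141  0.094] [ 0.025 -0.001  0.001] turn z 0.112
0 [ 0.504 -0.131  0.094] [ 0.035 -0.001  0.001] turn z 0.152
scene.png
t1582.png
t1862.png
top.png
top0.png
w1.png
w2.png
```

Door is following. I finish slowly and press until the force shows the stop.

>>> jog_arm(turn=[[0,0,0.04],[0,0,0.08],[0,0,0.11],[0,0,0.14],[0,0,0.152],[0,0,0.152],[0,0,0.152],[0,0,0.152]], translation=[[0.008,-0.001,0],[0.016,-0.001,0],[0.023,-0.001,0],[0.029,-0.001,0],[0.033,-0.001,0],[0.035,-0.001,0],[0.036,-0.001,0],[0.036,-0.001,0]], grip=[1,1,1,1,1,1,1,1])

```text
clock: 19.92
tool_pos: [0.5033, -0.1337, 0.0948]
eef_rot: [0.683, 0.73, -0.001, 0.003]
contact_force: [1.2, -7.6, -3.7]
opening: 0.001
finger_force: 3.5
```

>>> jog_arm(turn=[[0,0,0],[0,0,0],[0,0,0]], translation=[[0.001,0,0],[0.002,0,0],[0.002,0,0]], grip=[1,1,1])

```text
clock: 20.3
tool_pos: [0.5033, -0.1337, 0.0948]
eef_rot: [0.684, 0.729, -0.001, 0.004]
contact_force: [1.7, -9.5, -3.8]
opening: 0.005
finger_force: 5.5
```

The tip didn't move and the force rose, so the door is against its stop. I back off, lift and check.

>>> jog_arm(turn=[[0,0,0],[0,0,0],[0,0,0],[0,0,0],[0,0,0],[0,0,0],[0,0,0],[0,0,0],[0,0,0],[0,0,0]], translation=[[-0.005,0,0],[-0.02,0,0],[-0.05,0,0],[-0.08,0,-0.02],[-0.1,0,-0.06],[-0.11,0,-0.11],[-0.12,0,-0.15],[-0.14,0,-0.17],[-0.15,0,-0.18],[-0.15,0,-0.18]], grip=[1,1,1,1,1,1,1,1,1,1])

```text
clock: 21.55
tool_pos: [0.5123, -0.279, 0.2746]
eef_rot: [0.683, 0.731, -0.0, 0.0]
contact_force: [0.5, -0.1, -0.2]
opening: 0.006
finger_force: 0.0
```

```bash
python3 - <<'E'
from h import *
for c in ["scene","wrist","top"]:
    im=cams.snapshot(c)
    print(c,[rect(c,"tin",.053)[:3]]+[[(np.round(d["position"],3).tolist(),round(d["p"],2)) for d in models.place_of(c,n)][:4] for n in ["tin","door_middle","nut_driver","stud_finder","jar"]])
    if c=="scene":cv2.imwrite("pics/s3.png",cv2.resize(im[100:310,140:370],(800,600))[:,:,::-1])
    if c=="wrist":cv2.imwrite("pics/w3.png",cv2.resize(im,(800,600))[:,:,::-1])
E
```

```text
scene [[(527, -439, 163, 100, 122.7, 0.94), (559, 28, 131, 86, 2.3, 0.88), (324, -225, 187, 77, 51.1, 0.68)], [([0.559, 0.031, 0.057], 0.87), ([0.315, -0.236, 0.04], 0.7), ([0.518, -0.452, 0.036], 0.68), ([0.296, 0.251, 0.035], 0.68)], [([0.576, -0.117, 0.059], 0.6), ([0.576, -0.1, -0.002], 0.55), ([0.393, 0.381, 0.002], 0.21)], [([0.449, 0.068, 0.02], 0.67), ([0.558, 0.03, 0.053], 0.34), ([0.671, 0.077, 0.015], 0.24)], [], [([0.506, 0.146, 0.017], 0.97)]]
wrist [[(319, -239, 137, 78, 52.2, 0.87), (529, -505, 53, 45, 4.1, 0.7)], [([0.316, -0.237, 0.038], 0.77)], [([0.578, -0.119, 0.06], 0.73)], [], [], []]
top [[(531, -498, 76, 38, 176.7, 0.78), (294, 248, 112, 73, 156.7, 0.71), (561, 30, 122, 74, 0.9, 0.56)], [([0.561, 0.031, 0.054], 0.97), ([0.522, -0.456, 0.038], 0.7), ([0.296, 0.246, 0.035], 0.6)], [([0.578, -0.12, 0.06], 0.97)], [([0.443, 0.064, 0.016], 0.84), ([0.575, -0.121, 0.061], 0.41)], [([0.678, 0.081, 0.015], 0.74)], [([0.51, 0.142, 0.015], 0.6)]]
```

View pics/s3.png

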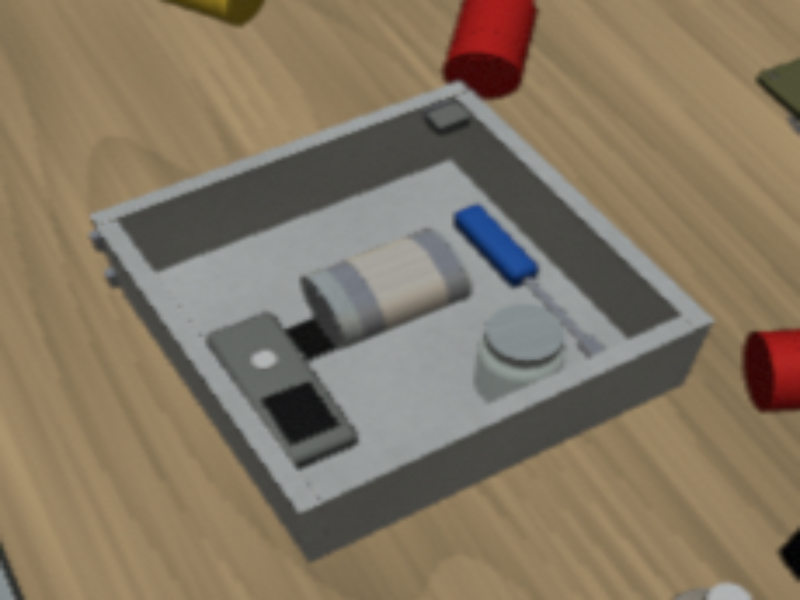

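View pics/w3.png

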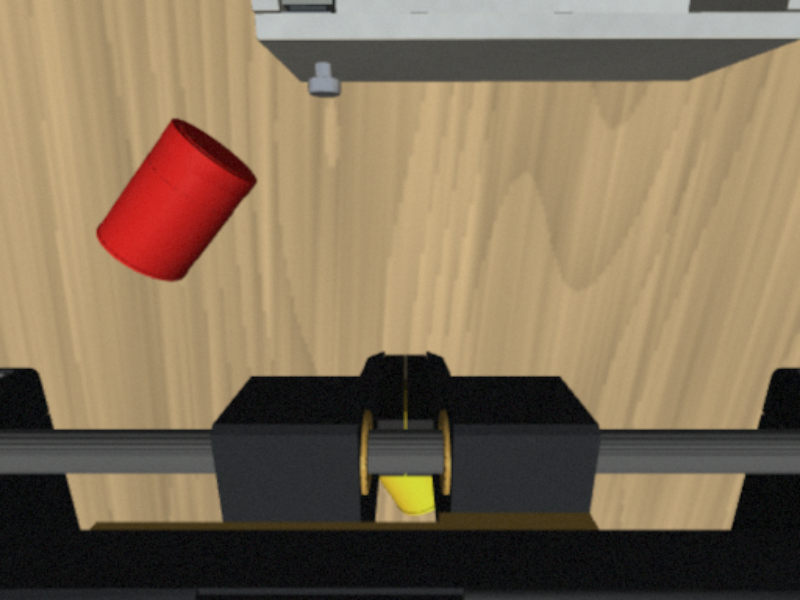

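The scene crop shows the door shut along the front, from (95,215) to (460,90). The tin lies on the strip at (385,285), with the jar, nut driver and stud finder undisturbed. The wrist view shows the door flush with the knob at (323,80). Handing in.

```bash
python3 -c "
from plant import r
print(r.finish_job())"
```

```text
the job is handed in; nothing more can be done
None
```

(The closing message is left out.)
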